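Load the UV drawer

ROBOT

A 6-joint arm with a two-finger parallel gripper is mounted at the origin on a cart in front of the work surface, level with it; the furniture and walls round the work are solid. World frame = base frame: x ahead of the robot, y to its left, z up, the work surface at z = 0. Lengths are in m, angles in rad, forces in N, time in s.
With the tool pointing down it reaches from about 0.275 to 1 m from the base axis. Payload 8.4 kg.
Tool frame: the origin (TCP) lies on the mounting face of the last link; the fingertips stand 173 mm ahead of it and the grasp point (between the pads) lies 155 mm ahead of it; z points along the fingers, y is the line along which they close (so a half turn about z gives the same grasp; the last joint's range is limited). The gripper opens to 85 mm and grips with 20 to 120 N. Pads are 22 mm wide; open, the fingers measure 114 mm over their backs; the gripper's body (76 mm by 85 mm) begins 54 mm behind the grasp point. The pads swing forward as they close: fully open they stand 13 mm farther back than shut.
Start: joints at [-1.349, 0.353, 1.633, -0, 1.155, -0.002], TCP at [0.139, -0.609, 0.405] pointing down, gripper open.
Joint ranges: [-2.63, 2.63], [-0.92, 2.1], [0.06, 2.66], [-1.3, 4.44], [0, 2.69], [-3.02, 3.02]. Speed limits (rad/s): [2.22, 2.22, 2.79, 3.14, 3.14, 3.14].

INTERFACE

Orientations are given as a 3x3 rotation matrix whose columns are the frame's x, y, z axes.
In Python, from workcell import sensors, imaging, order, finder gives the robot as it stands.
- The arm moves only by the tool jog_arm, never from a script. Its argument "motion" is one flat list of numbers, 7 for each row, row after row: the turn, a rotation vector about the tool's x, y, z in rad, then the shift along the tool's x, y, z in mm, then the opening, from 0 (shut) to 1 (fully open). A call has 1 to 5 rows; each row is the pose to reach, as a shift and turn from the pose commanded when the call began, along the tool's axes at that moment; what a row does not reach only later rows make up. A row lasts 1/8 s, in which the tool goes at most 62.5 mm and 10.7 degrees, less where a joint would pass 70% of its speed; a pose out of reach is approached as far as the arm can. A call with a gripper value outside its range is refused whole. The fingers move at their own pace and stop on an object; "newtons" is the grip in N (left out, the last holds). Time passes only in rows, so rows that repeat a pose let the fingers close. It gives the time, the measured TCP pose, the force, the opening and the grip force at its end, in the units of the state.
- sensors.read_state(): the state, without advancing time (a new reading comes with each control period).
- imaging.read_camera(name): name is "scene" or "top" or "wrist"; returns a dict with "image" (400x640x3 uint8, blue, green, red), "fx", "fy", "cx", "cy" (pixels), "distortion" ([k1, k2, p1, p2, k3] as OpenCV has them; the pictures are not rectified), "rvec" (rotation vector, rad) and "tvec" (3), from world to camera coordinates, as OpenCV has them; the wrist camera has in their place "tool_from_camera" (4x4, takes a point from camera to tool coordinates, whose origin is the TCP and whose axes are the flange's). Camera axes: x right, y down, z forward; pixel columns grow to the right and rows downward; lengths in m; the calibration is good to about 2 mm. A picture is of the moment at which its call begins: read the wrist's pose just before it. There is no depth.
- order.hand_in(): hands the job in; it is judged then, once.
Trained networks look in a picture, given as the dict that the camera call returned (one of the last four; its "shot" number tells which), for a name from the list of things; names that differ only in an ending like _2 or _b are one class to them, and where a whole thing is asked for, a point or a joint stands for the part that bears it (a point fixed in the world has none). Each returns a list of dicts, best first, with "p" (0 to 1); they miss things now and then, are a little off and sometimes report something else, mostly with a low value. They report only what shows in the picture. A call takes as long as a camera call.
- finder.boxes_of(thing, picture): "xy" ([column, row] in pixels, amid what is visible of it).
- finder.regions_of(thing, picture): "region" (400x640 bool, what is visible of it) and "xy" ([column, row] in pixels, amid what is visible of it).
- finder.pinpoint(thing, picture): "xy" ([column, row] in pixels: a listed point, or the origin of a listed thing).
The state is a dict: "clock": time; "qpos": joint angles; "joint_velocities": joint speeds; "tau": joint torques, N m; "tool_pos": TCP position; "eef_rot": TCP orientation; "force": force on the tool from outside, world axes, zero at the start; "wrist_torque": the same for the moment, N m; "finger_gap": finger opening in m; "gripper_force": force on a finger pad.
Only numpy, scipy, OpenCV 4.12 (cv2) and the standard library are available. Lean on these libraries where they do the work, as an engineer would, in place of code of your own. Each camera call takes 0.05 s, during which the arm holds its last target. There are 200 camera calls.

TASK

Load the rod electrode that lies next to the cream tube (not the two far back) into the small UV steriliser drawer unit: hook the drawer by its bar handle and pull it out as far as its stop, lift the loose cover off the basket inside and set it down the right way up, flat on bare worktable. Then lay the rod electrode flat in the open basket and push the drawer fully home. Do not drop the cover or the electrode, and leave the cream tube and the dark jar where they are.

Things in the scene. Friction and masses are not known exactly. Their poses are not given: they have to be found in the camera images.
- uv_unit: Low white drawer unit fixed on the worktable beside the taller white steriliser (not used): 180 mm deep (x), 240 wide (y), 92 high, one drawer. Origin: centre of its underside; -x is its front, where the drawer comes out, roughly towards the robot. Drawer panel: outer face at x = -102 mm when shut, 12 mm thick, 236 wide, z 8 to 86 mm.
- uv_drawer (a joint): Drawer slide, m: 0 shut (panel against the carcass), 0.145 at its outer stop. Friction about 2 to 3 N; it stays where it is left.
- drawer_handle (a point): Centre of the drawer's steel bar handle: round bar 12 mm thick, 136 mm long along the unit's y, 62 mm above the worktable (30 mm below the unit's top), 39 mm clear between bar and panel, posts 112 mm apart. Moves with the drawer; axes as the unit's.
- basket_floor (a point): Centre of the floor of the open-topped aluminium basket in the drawer, 18 mm above the worktable, 115 mm behind the handle bar. Inside 98 mm (x) by 164 mm (y); walls 3 mm thick, 27 mm high above this floor. Under the unit's roof when shut, wholly in the open at the stop. Moves with the drawer; axes as the unit's.
- basket_cover: Loose aluminium cover on the basket: plate 108 x 176 mm (x, y), 3 mm thick; lips below, 7 mm deep, 88 x 154 mm, 5 mm play; on top a grey bar grip 64 mm long (x), 14 wide (y), from 10 to 37 mm above the origin. Origin: centre of its underside at the lips' lower edge (38 mm up on the basket, 0 on the worktable). z up through the grip. 0.16 kg.
- rod_electrode: Light grey rod electrode, 117 mm long along its y, 20 mm thick (a round stepped rod that does not roll), lying on the worktable left of the unit, next to the cream tube; two more at the far back left are fixed, not used. Origin: middle of its underside. 0.11 kg.
- cream_tube: Bystander: white and green cream tube, 146 mm long along its y, 43 wide, 30 high, lying left of the unit. Origin: middle of its underside. Leave it.
- dark_jar: Bystander: dark round jar with a screw lid, 69 mm across, 55 high, standing right of the unit. Origin: centre of its underside. Leave it.

How it is judged:
By the outcome, as a careful person would: the job done as asked, in the order asked, and still so for the second after the job is handed in, with the robot touching nothing.
It also fails if it takes over 67 s, if anything falls off the work surface, if the arm or the gripper's body presses on something with over 40 N, if the wrist force passes 120 N, or if a joint passes its speed limit or range.

## Working session

There is one attempt and no reset: what is moved stays moved. The work goes in short steps, Python scripts to look and compute and a tool call to move; the robot and the scene stay as the last step left them, time stands still between calls to the robot, and variables do not carry over. Pictures are saved under pics/ and viewed, at most 10 in all, crops included, and the job is handed in when it is done.

Besides the shell and the picture viewer there is one more tool, called by a JSON object that holds its "name" and its "arguments", one argument or row to a line. jog_arm: Moves the arm, as the interface text tells. Its arguments: {"type":"object","properties":{"motion":{"type":"array"},"newtons":{"type":"number"}},"required":["motion"]}

```bash
mkdir -p pics; ls; cat > h.py <<'E'
import numpy as np, cv2
from workcell import sensors, imaging, order, finder
np.set_printoptions(precision=4,suppress=True)
def shot(name):
    s=sensors.read_state(); p=imaging.read_camera(name)
    K=np.array([[p['fx'],0,p['cx']],[0,p['fy'],p['cy']],[0,0,1.]]);D=np.array(p['distortion'],float)
    if 'rvec' in p:
        R=cv2.Rodrigues(np.array(p['rvec'],float))[0];C=-R.T@np.array(p['tvec'],float).ravel();Rw=R.T
    else:
        T=np.array(p['tool_from_camera']);E=np.array(s['eef_rot']);Rw=E@T[:3,:3];C=E@T[:3,3]+np.array(s['tool_pos'])
    p.update(K=K,D=D,C=C,Rw=Rw);return p
def ray(p,xy):
    u=cv2.undistortPoints(np.array(xy,float).reshape(-1,1,2),p['K'],p['D']).reshape(-1,2)
    d=np.c_[u,np.ones(len(u))]@p['Rw'].T
    return d/np.linalg.norm(d,axis=1,keepdims=True)
def onz(p,xy,z):
    d=ray(p,xy);return p['C']+d*((z-p['C'][2])/d[:,2])[:,None]
def proj(p,X):
    R=p['Rw'].T;return cv2.projectPoints(np.array(X,float).reshape(-1,3),cv2.Rodrigues(R)[0],-R@p['C'],p['K'],p['D'])[0].reshape(-1,2)
def tri(obs):
    A=0;b=0;ds=[]
    for p,xy in obs:
        d=ray(p,xy)[0];M=np.eye(3)-np.outer(d,d);A=A+M;b=b+M@p['C'];ds.append((p,d))
    X=np.linalg.solve(A,b);return X,[np.linalg.norm((np.eye(3)-np.outer(d,d))@(X-p['C'])) for p,d in ds]
def axis_on(p,m,z):
    v=np.argwhere(m)[:,::-1];r=cv2.minAreaRect(onz(p,v,z)[:,:2].astype(np.float32));return r,np.array(cv2.boxPoints(r))
E
cat > a.py <<'E'
from h import *
P={n:shot(n) for n in('scene','top','wrist')}
for n in P: cv2.imwrite(f'pics/{n}0.png',P[n]['image'])
print(sensors.read_state())
for t in['uv_unit','drawer_handle','basket_floor','basket_cover','rod_electrode','cream_tube','dark_jar']:
    for n in P:
        r=finder.pinpoint(t,P[n]);print(t,n,[(np.round(q['xy'],1).tolist(),round(q['p'],2)) for q in r[:3]])
for n in P:print(n,P[n]['C'])
E
python3 a.py
```

```text
pics
{'clock': 0.15, 'qpos': array([-1.3495,  0.3535,  1.634 ,  0.    ,  1.1552, -0.0024]), 'joint_velocities': array([-0.0014, -0.0019, -0.0024, -0.0014,  0.0002,  0.0002]), 'tau': array([  0.0006, -60.5635, -34.2337,   0.0001,   0.0061,  -0.    ]), 'tool_pos': array([ 0.1386, -0.6092,  0.4041]), 'eef_rot': array([[ 0.9751,  0.2218, -0.0002],
       [ 0.2218, -0.9751,  0.0011],
       [ 0.    , -0.0011, -1.    ]]), 'force': array([ 1.0968, -0.35  ,  0.4263]), 'wrist_torque': array([0.0122, 0.0709, 0.0794]), 'gripper_force': 0.0, 'finger_gap': 0.08531971492707328}
uv_unit scene [([361.2, 183.1], 0.68), ([288.8, 201.5], 0.57)]
uv_unit top [([340.4, 147.5], 0.72)]
uv_unit wrist []
drawer_handle scene [([319.0, 195.8], 0.67)]
drawer_handle top [([334.0, 195.9], 0.71)]
drawer_handle wrist []
basket_floor scene []
basket_floor top [([332.7, 198.5], 0.36)]
basket_floor wrist []
basket_cover scene []
basket_cover top []
basket_cover wrist []
rod_electrode scene [([268.5, 260.8], 0.66)]
rod_electrode top [([220.2, 220.2], 0.65)]
rod_electrode wrist []
cream_tube scene [([301.8, 282.2], 0.8)]
cream_tube top [([211.0, 263.1], 0.7)]
cream_tube wrist []
dark_jar scene [([361.1, 180.0], 0.53)]
dark_jar top [([440.7, 198.5], 0.66)]
dark_jar wrist []
scene [-0.0256  0.8705  0.6257]
top [ 0.4322 -0.0285  1.1478]
wrist [ 0.2073 -0.593   0.3734]
```

View pics/scene0.png

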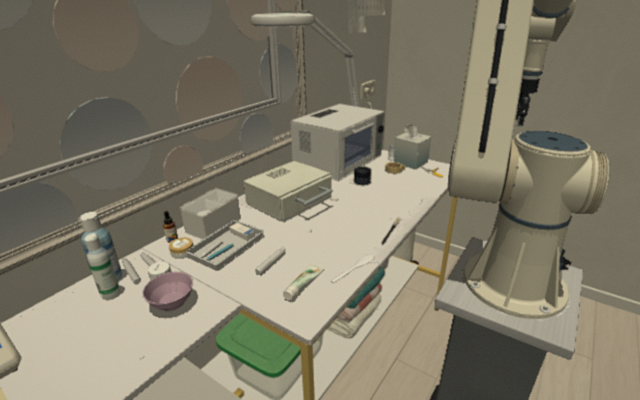

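View pics/top0.png

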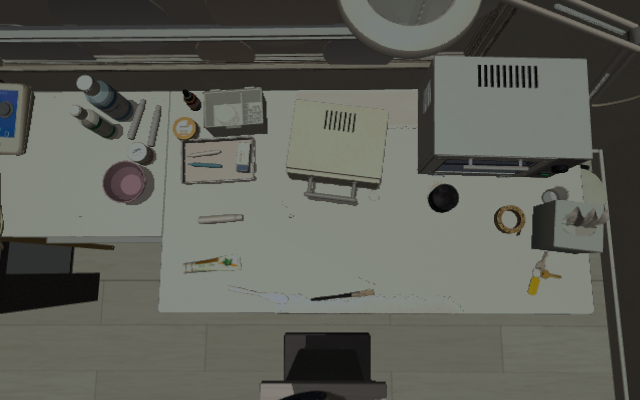

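```bash
cat > b.py <<'E'
from h import *
P={n:shot(n) for n in('scene','top')}
for t in['uv_unit','drawer_handle','rod_electrode','cream_tube']:
    q={n:finder.pinpoint(t,P[n]) for n in P}
    if all(q.values()): print(t,tri([(P[n],q[n][0]['xy']) for n in P]))
top=P['top']
q=finder.pinpoint('dark_jar',top);print('jar',onz(top,q[0]['xy'],0))
for t,z in[('rod_electrode',.01),('cream_tube',.015),('uv_unit',.092),('dark_jar',.05)]:
    for n in P:
        for m in finder.regions_of(t,P[n])[:2]:
            r,b=axis_on(P[n],m['region'],z);print(t,n,round(m['p'],2),m['xy'],r,b.round(3).tolist())
m=finder.regions_of('drawer_handle',top)
print(len(m))
E
python3 b.py
```

```text
uv_unit (array([ 0.6161, -0.085 ,  0.1299]), [np.float64(0.10750089273920908), np.float64(0.1075008927392091)])
drawer_handle (array([ 0.6105, -0.0269,  0.0591]), [np.float64(0.005666428034633954), np.float64(0.00566642803463379)])
rod_electrode (array([0.5688, 0.272 , 0.0016]), [np.float64(0.0025462374823322282), np.float64(0.0025462374823321883)])
cream_tube (array([0.4408, 0.2961, 0.0084]), [np.float64(0.0013839332016151265), np.float64(0.0013839332016151572)])
jar [[ 0.6178 -0.3208  0.    ]]
rod_electrode scene 0.54 [271.1, 260.5] ((0.5655159950256348, 0.2675881087779999), (0.023319721221923828, 0.12334751337766647), 5.927801609039307) [[0.5479999780654907, 0.328000009059906], [0.5600000023841858, 0.20499999821186066], [0.5830000042915344, 0.2070000022649765], [0.5709999799728394, 0.33000001311302185]]
rod_electrode top 0.66 [221.0, 217.6] ((0.564649224281311, 0.268815279006958), (0.01992124319076538, 0.11756923049688339), 4.0382819175720215) [[0.5509999990463257, 0.3269999921321869], [0.5590000152587891, 0.20900000631809235], [0.5789999961853027, 0.210999995470047], [0.569999992
[... 1216 characters left out ...]
67432, 0.06499999761581421], [0.6179999709129333, 0.09799999743700027]]
dark_jar scene 0.51 [362.9, 175.9] ((0.5886871814727783, -0.26957476139068604), (0.06324144452810287, 0.1666906327009201), 28.045793533325195) [[0.5220000147819519, -0.210999995470047], [0.6000000238418579, -0.3580000102519989], [0.656000018119812, -0.328000009059906], [0.5770000219345093, -0.1809999942779541]]
dark_jar top 0.67 [444.5, 195.2] ((0.6123597621917725, -0.3126872777938843), (0.06413697451353073, 0.07967915385961533), 43.25009536743164) [[0.5619999766349792, -0.3059999942779541], [0.6159999966621399, -0.36399999260902405], [0.6629999876022339, -0.3199999928474426], [0.6079999804496765, -0.2619999945163727]]
1
```

Scene view: the UV unit's handle is at about (319,200). Top view: handle bar (331,196), rod (221,218), tube (213,264), jar (443,197), and bare table around (430,250). I'll move to a viewing pose in front of the handle.

{"name": "jog_arm", "arguments": {
  "motion": [0,0,0,30,-29,0,0.5,0,0,0,70,-69,0,0.5,0,0,0,112,-110,0,0,0,0,0,154,-151,0,0,0,0,0,196,-192,0,0]
}}

```text
clock: 2.82
tool_pos: [0.2879, -0.3771, 0.4049]
eef_rot: [[0.975, 0.221, 0.001], [0.221, -0.975, -0.0], [0.0, 0.001, -1.0]]
force: [0.5, 0.0, 0.3]
finger_gap: 0.0
gripper_force: 0.0
```

{"name": "jog_arm", "arguments": {
  "motion": [0,0,0,42,-41,0,0,0,0,0,84,-82,0,0,0,0,0,126,-123,0,0,0,0,0,168,-164,0,0,0,0,0,210,-205,0,0]
}}

```text
clock: 3.45
tool_pos: [0.4473, -0.1304, 0.4051]
eef_rot: [[0.975, 0.222, 0.001], [0.222, -0.975, -0.0], [0.001, 0.001, -1.0]]
force: [1.3, -0.4, 0.1]
finger_gap: 0.0001
gripper_force: 0.0
```

{"name": "jog_arm", "arguments": {
  "motion": [0,0,0.15,40,-39,0,0,0,0,0.3,75,-74,0,0,0,0,0.356,85,-86,0,0,0,0,0.356,85,-86,0,0,0,0,0.356,85,-86,0,0]
}}

```text
clock: 4.08
tool_pos: [0.5099, -0.03, 0.4047]
eef_rot: [[0.991, -0.131, -0.0], [-0.131, -0.991, -0.0], [-0.0, 0.0, -1.0]]
force: [-0.5, -0.0, 0.4]
finger_gap: 0.0004
gripper_force: 0.0
```

```bash
cat > c.py <<'E'
from h import *
P={n:shot(n) for n in('wrist','top','scene')}
s=sensors.read_state();print(s['clock'],s['tool_pos'],s['eef_rot'][:,0],s['finger_gap'])
cv2.imwrite('pics/wrist1.png',P['wrist']['image'])
w=P['wrist'];print('cam',w['C'],w['Rw'][:,2])
for t in['drawer_handle','basket_cover','uv_unit']:
    q={n:finder.pinpoint(t,P[n]) for n in P}
    print(t,{n:[(np.round(a['xy'],1).tolist(),round(a['p'],2)) for a in q[n][:2]] for n in q})
q=finder.pinpoint('drawer_handle',w)
if q:
    print(onz(w,q[0]['xy'],.062))
    for n in('top','scene'):
        z=finder.pinpoint('drawer_handle',P[n])
        if z: print(n,tri([(w,q[0]['xy']),(P[n],z[0]['xy'])]))
for m in finder.regions_of('drawer_handle',w)[:2]:
    r,b=axis_on(w,m['region'],.062);print(m['p'],m['xy'],r,b)
for m in finder.regions_of('uv_unit',w)[:1]:
    r,b=axis_on(w,m['region'],.092);print(m['p'],m['xy'],r,b)
E
python3 c.py
```

```text
4.225 [ 0.5099 -0.0303  0.4048] [ 0.9912 -0.1324  0.0001] -0.0003226103988369503
cam [ 0.5797 -0.0393  0.3741] [-0.2808  0.0362 -0.9591]
drawer_handle {'wrist': [([287.6, 89.1], 0.6)], 'top': [], 'scene': [([315.4, 194.3], 0.59)]}
basket_cover {'wrist': [], 'top': [], 'scene': []}
uv_unit {'wrist': [], 'top': [([336.6, 150.9], 0.59)], 'scene': []}
[[ 0.6123 -0.0206  0.062 ]]
scene (array([ 0.6164, -0.0179,  0.0702]), [np.float64(0.005833402139760099), np.float64(0.005833402139760088)])
0.78 [288.8, 39.9] ((0.6418866515159607, -0.02207396924495697), (0.2519035339355469, 0.0708073154091835), 82.6225357055664) [[ 0.5906 -0.1424]
 [ 0.6608 -0.1515]
 [ 0.6932  0.0983]
 [ 0.6229  0.1074]]
0.22 [293.9, 18.8] ((0.6751052141189575, -0.03540612384676933), (0.003964297007769346, 0.0008914698846638203), 82.3961410522461) [[ 0.6744 -0.0373]
 [ 0.6753 -0.0374]
 [ 0.6758 -0.0335]
 [ 0.6749 -0.0334]]
0.75 [283.7, 35.6] ((0.6445038318634033, -0.024061448872089386), (0.23910905420780182, 0.0810108557343483), 82.26986694335938) [[ 0.5883 -0.1371]
 [ 0.6686 -0.148 ]
 [ 0.7007  0.089 ]
 [ 0.6204  0.0999]]
```

View pics/wrist1.png

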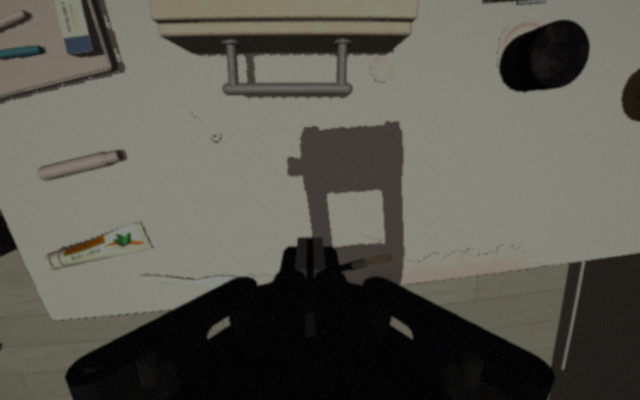

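Wrist view: the bar handle runs (226,90) to (352,88), level in the image, so the tool is aligned with the unit. The panel is above it at row ~35, the jar is at (545,55), rod (80,165), tube (100,247). I'll hook behind the bar with shut fingers.

{"name": "jog_arm", "arguments": {
  "motion": [0,0,0,50,-9,0,0,0,0,0,95,-17,30,0,0,0,0,124,-22,60,0,0,0,0,124,-22,100,0,0,0,0,124,-22,120,0]
}}

```text
clock: 5.55
tool_pos: [0.6355, -0.0239, 0.2822]
eef_rot: [[0.991, -0.132, -0.003], [-0.132, -0.991, 0.0], [-0.003, 0.0, -1.0]]
force: [-0.5, 0.2, 0.5]
finger_gap: -0.0
gripper_force: 0.0
```

{"name": "jog_arm", "arguments": {
  "motion": [0,0,0,0,0,25,0,0,0,0,0,0,45,0,0,0,0,0,0,60,0,0,0,0,0,0,72,0,0,0,0,0,0,72,0]
}}

```text
clock: 6.18
tool_pos: [0.6359, -0.024, 0.2121]
eef_rot: [[0.991, -0.132, -0.001], [-0.132, -0.991, 0.0], [-0.001, 0.0, -1.0]]
force: [0.7, -0.4, 0.3]
finger_gap: -0.0
gripper_force: 0.0
```

{"name": "jog_arm", "arguments": {
  "motion": [0,0,0,-10,0,0,0,0,0,0,-20,0,0,0,0,0,0,-32,0,0,0,0,0,0,-46,0,0,0,0,0,0,-60,0,0,0]
}}

```text
clock: 6.8
tool_pos: [0.5757, -0.016, 0.2131]
eef_rot: [[0.991, -0.132, 0.001], [-0.132, -0.991, -0.0], [0.001, -0.0, -1.0]]
force: [2.9, -2.1, 1.5]
finger_gap: -0.0001
gripper_force: 1.3
```

{"name": "jog_arm", "arguments": {
  "motion": [0,0,0,-18,0,0,0,0,0,0,-36,0,0,0,0,0,0,-54,0,0,0,0,0,0,-70,0,0,0,0,0,0,-82,0,0,0]
}}

```text
clock: 7.42
tool_pos: [0.4942, -0.0052, 0.2127]
eef_rot: [[0.991, -0.132, -0.0], [-0.132, -0.991, -0.0], [-0.0, 0.0, -1.0]]
force: [2.2, -1.0, 1.1]
finger_gap: -0.0001
gripper_force: 1.3
```

{"name": "jog_arm", "arguments": {
  "motion": [0,0,0,-3,0,0,0,0,0,0,-6,0,0,0,0,0,0,-9,0,0,0,0,0,0,-11,0,0,0,0,0,0,-12,0,0,0]
}}

```text
clock: 8.05
tool_pos: [0.4861, -0.004, 0.2132]
eef_rot: [[0.991, -0.132, 0.007], [-0.132, -0.991, -0.001], [0.007, -0.0, -1.0]]
force: [14.4, -3.7, -11.1]
finger_gap: -0.0003
gripper_force: 7.3
```

{"name": "jog_arm", "arguments": {
  "motion": [0,0,0,11,0,0,0,0,0,0,11,0,-25,0,0,0,0,11,0,-70,0.5,0,0,0,5,0,-120,0.5,0,0,0,0,0,-150,0.5]
}}

```text
clock: 8.68
tool_pos: [0.4835, -0.0037, 0.3648]
eef_rot: [[0.991, -0.132, 0.001], [-0.132, -0.991, 0.0], [0.001, -0.0, -1.0]]
force: [0.5, -0.1, 0.1]
finger_gap: 0.0427
gripper_force: 0.0
```

```bash
cat > d.py <<'E'
from h import *
P={n:shot(n) for n in('wrist','top','scene')}
s=sensors.read_state();print(s['clock'],s['tool_pos'],s['eef_rot'][:,0],s['finger_gap'])
w=P['wrist'];cv2.imwrite('pics/wrist2.png',w['image'])
for t in['drawer_handle','basket_cover','basket_floor','rod_electrode']:
    q={n:finder.pinpoint(t,P[n]) for n in P}
    print(t,{n:[(np.round(a['xy'],1).tolist(),round(a['p'],2)) for a in q[n][:2]] for n in q})
    o=[(P[n],q[n][0]['xy']) for n in P if q[n]]
    if len(o)>1: print(tri(o))
    for p,xy in o: print('   z.05',onz(p,xy,.05))
for n in P:
  for m in finder.regions_of('basket_cover',P[n])[:1]:
    r,b=axis_on(P[n],m['region'],.048);print(n,m['p'],m['xy'],r,b.tolist())
E
python3 d.py
```

```text
8.825 [ 0.4836 -0.0037  0.3639] [ 0.9913 -0.1318  0.0021] 0.04282379816913139
drawer_handle {'wrist': [([311.0, 205.3], 0.89)], 'top': [], 'scene': [([354.3, 210.4], 0.62)]}
(array([ 0.4693, -0.0036,  0.063 ]), [np.float64(0.0004828813895085844), np.float64(0.0004828813895086259)])
   z.05 [[ 0.4657 -0.0029  0.05  ]]
   z.05 [[ 0.4805 -0.0243  0.05  ]]
basket_cover {'wrist': [([311.0, 88.2], 0.74), ([309.1, 205.5], 0.2)], 'top': [([324.6, 208.4], 0.89)], 'scene': [([327.5, 205.0], 0.77)]}
(array([ 0.5809, -0.0143,  0.0448]), [np.float64(0.0038990788156808174), np.float64(0.007968035599543677), np.float64(0.005906398030704615)])
   z.05 [[ 0.5813 -0.018   0.05  ]]
   z.05 [[ 0.5846 -0.0077  0.05  ]]
   z.05 [[ 0.5695 -0.0078  0.05  ]]
basket_floor {'wrist': [], 'top': [], 'scene': [([323.3, 210.0], 0.78)]}
   z.05 [[0.5623 0.0264 0.05  ]]
rod_electrode {'wrist': [([71.2, 146.6], 0.56)], 'top': [([220.4, 217.2], 0.72)], 'scene': [([274.3, 265.3], 0.58), ([327.4, 209.8], 0.41)]}
(array([ 0.5622,  0.2731, -0.0015]), [np.float64(0.0036732118932165493), np.float64(0.006784833227494115), np.float64(0.007765963163905728)])
   z.05 [[0.5606 0.2334 0.05  ]]
   z.05 [[0.5629 0.2599 0.05  ]]
   z.05 [[0.5053 0.3223 0.05  ]]
wrist 0.62 [310.8, 82.8] ((0.5820578336715698, -0.016787052154541016), (0.17595763504505157, 0.10828397423028946), 82.73217010498047) [[0.5172208547592163, -0.0972096398472786], [0.624634861946106, -0.1109083965420723], [0.6468948125839233, 0.06363553553819656], [0.5394808053970337, 0.07733429223299026]]
scene 0.55 [321.2, 201.1] ((0.6080735325813293, -0.022461213171482086), (0.18051831424236298, 0.07566623389720917), 86.67259216308594) [[0.5650654435157776, -0.11037231236696243], [0.6406040787696838, -0.11476410180330276], [0.6510816216468811, 0.06544988602399826], [0.5755429863929749, 0.06984167546033859]]
```

View pics/wrist2.png

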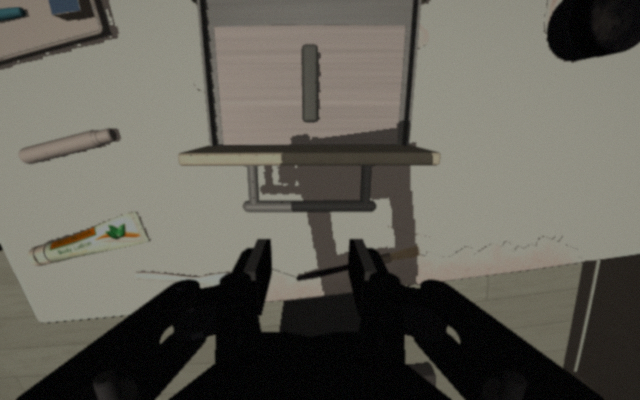

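Wrist view: drawer at its stop. Cover plate spans columns 215–405 and rows 25–145, with its grip at (310,45–122). The cover fit (108×176 mm) gives a centre of (0.582,−0.017), which agrees with handle + 115 mm. Grasping now.

{"name": "jog_arm", "arguments": {
  "motion": [0,0,0,30,0,20,0.5,0,0,0,65,0,45,0.5,0,0,0,90,0,70,0.5,0,0,0,100,0,90,0.5,0,0,0,100,0,110,0.5]
}}

```text
clock: 10.2
tool_pos: [0.5834, -0.017, 0.2518]
eef_rot: [[0.991, -0.132, 0.0], [-0.132, -0.991, -0.0], [0.0, -0.0, -1.0]]
force: [-0.3, -0.9, 0.2]
finger_gap: 0.0426
gripper_force: 0.0
```

{"name": "jog_arm", "arguments": {
  "motion": [0,0,0,0,0,13,0.5,0,0,0,0,0,23,0.5,0,0,0,0,0,28,0.5,0,0,0,0,0,28,0.2,0,0,0,0,0,28,0.05],
  "newtons": 40
}}

```text
clock: 10.82
tool_pos: [0.5828, -0.0169, 0.2253]
eef_rot: [[0.991, -0.132, 0.001], [-0.132, -0.991, -0.0], [0.001, -0.0, -1.0]]
force: [0.6, 0.1, -1.0]
finger_gap: 0.0132
gripper_force: 39.0
```

{"name": "jog_arm", "arguments": {
  "motion": [0,0,0,0,0,0,0.05,0,0,0,0,0,0,0.05,0,0,0,0,0,0,0.05]
}}

```text
clock: 11.2
tool_pos: [0.5828, -0.0169, 0.2253]
eef_rot: [[0.991, -0.132, 0.001], [-0.132, -0.991, 0.0], [0.001, -0.0, -1.0]]
force: [0.1, 0.7, 6.0]
finger_gap: 0.0136
gripper_force: 39.9
```

{"name": "jog_arm", "arguments": {
  "motion": [0,0,0,0,0,-8,0.05,0,0,0,0,0,-22,0.05,0,0,0,0,0,-42,0.05,0,0,0,0,0,-65,0.05,0,0,0,0,0,-80,0.05]
}}

```text
clock: 11.82
tool_pos: [0.5827, -0.0169, 0.3065]
eef_rot: [[0.991, -0.132, 0.002], [-0.132, -0.991, -0.0], [0.002, -0.0, -1.0]]
force: [1.0, -0.4, -0.6]
finger_gap: 0.0135
gripper_force: 39.0
```

```bash
cat > e.py <<'E'
from h import *
P={n:shot(n) for n in('scene','top')}
s=sensors.read_state();print(s['clock'],s['force'],s['finger_gap'])
im=np.hstack([cv2.resize(P['scene']['image'][140:320,200:420],None,fx=1.8,fy=1.8),cv2.resize(P['top']['image'][120:300,200:420],None,fx=1.8,fy=1.8)])
cv2.imwrite('pics/lift.png',im)
top=P['top']
print('clear spot px',proj(top,[[.406,-.212,0],[.514,-.212,0],[.514,-.388,0],[.406,-.388,0]]).round().tolist())
E
python3 e.py
```

```text
11.925 [-0.1062  0.3178 -1.5499] 0.013141924117372042
clear spot px [[404.0, 279.0], [402.0, 237.0], [469.0, 237.0], [472.0, 279.0]]
```

View pics/lift.png

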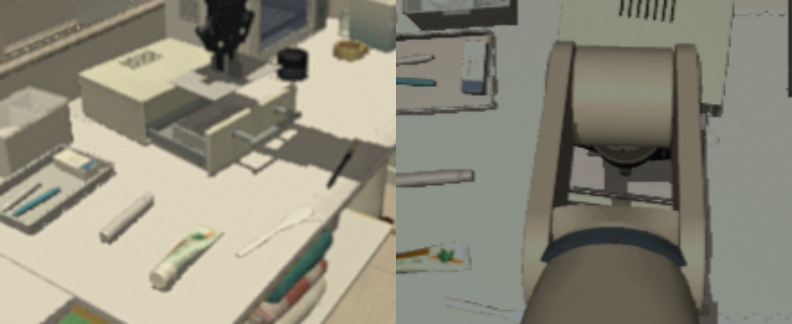

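The cover is held clear of the open basket, with the drawer still out. Carrying it to the bare spot at top pixels (402–472, 237–279).

{"name": "jog_arm", "arguments": {
  "motion": [0,0,0,-8,28,0,0.05,0,0,0,-22,78,0,0.05,0,0,0,-38,132,0,0.05,0,0,0,-54,187,0,0.05,0,0,0,-68,237,0,0.05]
}}

```text
clock: 12.55
tool_pos: [0.4827, -0.2443, 0.304]
eef_rot: [[0.991, -0.132, -0.001], [-0.132, -0.991, 0.0], [-0.001, -0.0, -1.0]]
force: [-0.1, -0.1, -1.5]
finger_gap: 0.013
gripper_force: 39.2
```

{"name": "jog_arm", "arguments": {
  "motion": [0,0,0,-12,42,5,0.05,0,0,0,-17,60,30,0.05,0,0,0,-17,60,70,0.05,0,0,0,-17,60,95,0.05,0,0,0,-17,60,108,0.05]
}}

```text
clock: 13.18
tool_pos: [0.4584, -0.2998, 0.1948]
eef_rot: [[0.991, -0.132, -0.002], [-0.132, -0.991, 0.002], [-0.003, -0.001, -1.0]]
force: [0.1, -0.5, -1.5]
finger_gap: 0.0131
gripper_force: 39.2
```

{"name": "jog_arm", "arguments": {
  "motion": [0,0,0,0,0,3,0.05,0,0,0,0,0,6,0.05,0,0,0,0,0,8,0.05,0,0,0,0,0,9,0.05,0,0,0,0,0,9,0.05]
}}

```text
clock: 13.8
tool_pos: [0.4592, -0.3002, 0.188]
eef_rot: [[0.991, -0.132, 0.0], [-0.132, -0.991, -0.0], [0.0, 0.0, -1.0]]
force: [0.5, -0.0, -0.8]
finger_gap: 0.0131
gripper_force: 39.2
```

{"name": "jog_arm", "arguments": {
  "motion": [0,0,0,0,0,0.5,0.05,0,0,0,0,0,1,0.05,0,0,0,0,0,1.5,0.05,0,0,0,0,0,2,0.05,0,0,0,0,0,2,0.05]
}}

```text
clock: 14.42
tool_pos: [0.4592, -0.3002, 0.1872]
eef_rot: [[0.991, -0.132, 0.0], [-0.132, -0.991, -0.0], [0.0, 0.0, -1.0]]
force: [-5.8, 3.6, 19.2]
finger_gap: 0.0133
gripper_force: 42.2
```

{"name": "jog_arm", "arguments": {
  "motion": [0,0,0,0,0,-1,0.05,0,0,0,0,0,-1,0.5,0,0,0,0,0,-1,0.5,0,0,0,0,0,-15,0.5,0,0,0,0,0,-60,0.5]
}}

```text
clock: 15.05
tool_pos: [0.4584, -0.2996, 0.2451]
eef_rot: [[0.991, -0.132, -0.004], [-0.132, -0.991, 0.002], [-0.004, -0.002, -1.0]]
force: [0.4, -0.8, 0.1]
finger_gap: 0.0425
gripper_force: 0.0
```

{"name": "jog_arm", "arguments": {
  "motion": [0,0,-0.1,0,-15,-40,0.5,0,0,-0.28,5,-60,-80,0.5,0,0,-0.46,10,-115,-115,0.5,0,0,-0.64,15,-170,-130,0.5,0,0,-0.82,20,-225,-135,0.5]
}}

```text
clock: 15.68
tool_pos: [0.509, -0.078, 0.3832]
eef_rot: [[0.769, 0.639, 0.004], [0.639, -0.769, -0.001], [0.002, 0.003, -1.0]]
force: [0.1, 0.4, -0.3]
finger_gap: 0.0421
gripper_force: 0.0
```

```bash
cat > f.py <<'E'
from h import *
s=sensors.read_state();print(s['clock'],s['tool_pos'],s['eef_rot'][:,0],s['qpos'])
P={n:shot(n) for n in('scene','top')}
im=np.hstack([cv2.resize(P['scene']['image'][140:320,260:440],None,fx=2.2,fy=2.2),cv2.resize(P['top']['image'][140:320,340:520],None,fx=2.2,fy=2.2)])
cv2.imwrite('pics/cover.png',im)
for n in P:
  for m in finder.regions_of('basket_cover',P[n])[:2]:
    r,b=axis_on(P[n],m['region'],.008);print(n,m['p'],m['xy'],r)
E
python3 f.py
```

```text
15.675 [ 0.509  -0.078   0.3832] [0.769  0.6392 0.0024] [-0.155   0.2046  1.8896  0.      1.0438  0.7223]
scene 0.66 [395.4, 189.2] ((0.4628799855709076, -0.30356115102767944), (0.17840717732906342, 0.11519699543714523), 84.1351547241211)
```

View pics/cover.png

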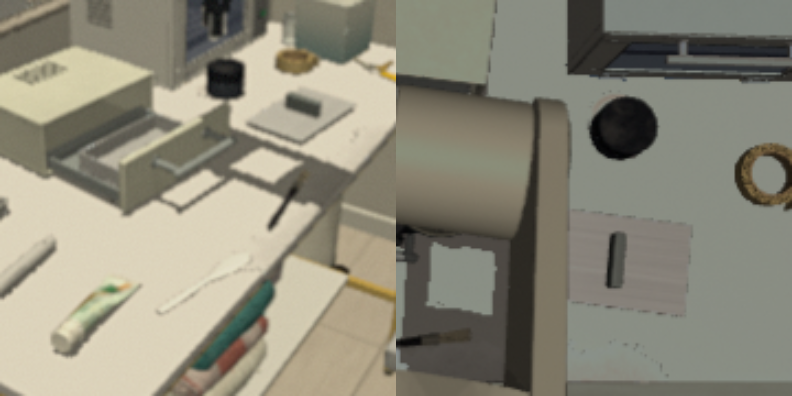

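The cover lies flat with its grip up, on bare table and clear of the jar. Now to the rod.

{"name": "jog_arm", "arguments": {
  "motion": [0,0,-0.15,35,-26,5,0.5,0,0,-0.33,80,-60,15,0.5,0,0,-0.51,125,-95,30,0.5,0,0,-0.69,170,-130,45,0.5,0,0,-0.87,198,-151,50,0.5]
}}

```text
clock: 16.5
tool_pos: [0.566, 0.1634, 0.3297]
eef_rot: [[0.009, 1.0, -0.001], [1.0, -0.009, -0.0], [-0.0, -0.001, -1.0]]
force: [0.9, -0.7, -0.1]
finger_gap: 0.0425
gripper_force: 0.0
```

{"name": "jog_arm", "arguments": {
  "motion": [0,0,-0.095,0,0,0,0.5,0,0,-0.095,0,0,0,0.5]
}}

```text
clock: 16.75
tool_pos: [0.566, 0.1617, 0.3304]
eef_rot: [[-0.08, 0.997, -0.001], [0.997, 0.08, -0.001], [-0.001, -0.001, -1.0]]
force: [-0.3, -0.7, 0.6]
finger_gap: 0.0426
gripper_force: 0.0
```

```bash
cat > g.py <<'E'
from h import *
P={n:shot(n) for n in('wrist','top','scene')}
s=sensors.read_state();print(s['clock'],s['tool_pos'],s['eef_rot'],s['qpos'])
w=P['wrist'];cv2.imwrite('pics/rod.png',w['image'])
q={n:finder.pinpoint('rod_electrode',P[n]) for n in P}
print({n:[(np.round(a['xy'],1).tolist(),round(a['p'],2)) for a in q[n][:2]] for n in q})
print(tri([(P[n],q[n][0]['xy']) for n in P if q[n]]))
for n in P:
  for m in finder.regions_of('rod_electrode',P[n])[:1]:
    r,b=axis_on(P[n],m['region'],.012);print(n,m['p'],m['xy'],r)
E
python3 g.py
```

```text
16.9 [0.5659 0.1615 0.3308] [[-0.078   0.997  -0.0001]
 [ 0.997   0.078  -0.0002]
 [-0.0002 -0.0001 -1.    ]] [ 0.2754  0.3768  1.7801 -0.0002  0.9848  0.1975]
{'wrist': [([315.1, 82.1], 0.97)], 'top': [([219.2, 219.8], 0.73)], 'scene': [([272.2, 264.4], 0.82), ([287.7, 202.0], 0.5)]}
(array([ 0.5612,  0.2728, -0.0016]), [np.float64(0.003544300859504841), np.float64(0.00364057593145432), np.float64(0.000784647479718452)])
wrist 0.68 [319.1, 70.2] ((0.5646629333496094, 0.2725359797477722), (0.01976972073316574, 0.11841081082820892), 4.571372032165527)
top 0.57 [210.9, 218.6] ((0.5613176226615906, 0.2828328311443329), (0.08818978071212769, 0.018689312040805817), 89.7909927368164)
scene 0.51 [268.4, 260.3] ((0.5648093819618225, 0.27130478620529175), (0.031049752607941628, 0.12599509954452515), 4.672335147857666)
```

View pics/rod.png

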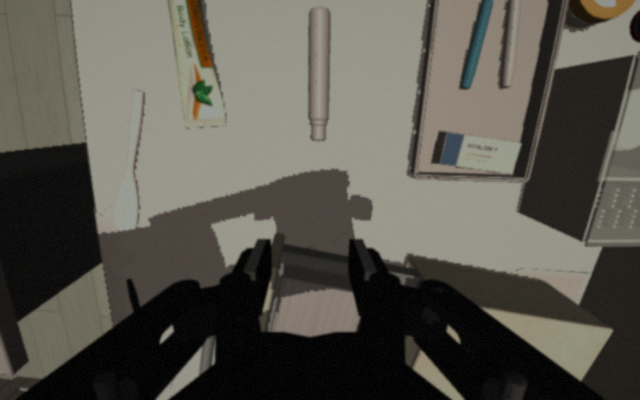

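Wrist view: rod vertical at columns 308–330, rows 8–140, with its stepped thin end nearest. Tube is at (200,60) and the tray starts at column 415, so the fingers have room. Going down to grasp.

{"name": "jog_arm", "arguments": {
  "motion": [0,0,0,30,2,5,0.5,0,0,0,75,5,25,0.5,0,0,0,105,7.5,60,0.5,0,0,0,111,7.5,100,0.5,0,0,0,111,7.5,125,0.5]
}}

```text
clock: 17.82
tool_pos: [0.5634, 0.2745, 0.2037]
eef_rot: [[-0.083, 0.997, -0.002], [0.997, 0.083, -0.001], [-0.001, -0.002, -1.0]]
force: [0.0, -1.1, 0.3]
finger_gap: 0.0427
gripper_force: 0.0
```

{"name": "jog_arm", "arguments": {
  "motion": [0,0,0,0,0,14,0.5,0,0,0,0,0,24,0.5,0,0,0,0,0,29,0.5,0,0,0,0,0,29,0.3,0,0,0,0,0,29,0.1],
  "newtons": 30
}}

```text
clock: 18.45
tool_pos: [0.5645, 0.2739, 0.1775]
eef_rot: [[-0.082, 0.997, 0.001], [0.997, 0.082, 0.001], [0.0, 0.001, -1.0]]
force: [0.2, -0.7, -1.3]
finger_gap: 0.0189
gripper_force: 30.0
```

{"name": "jog_arm", "arguments": {
  "motion": [0,0,0,0,0,0,0.1,0,0,0,0,0,0,0.1,0,0,0,0,0,-5,0.1]
}}

```text
clock: 18.82
tool_pos: [0.5639, 0.2738, 0.1816]
eef_rot: [[-0.082, 0.997, -0.001], [0.997, 0.082, -0.0], [-0.0, -0.001, -1.0]]
force: [0.7, 0.4, -1.5]
finger_gap: 0.0192
gripper_force: 30.0
```

{"name": "jog_arm", "arguments": {
  "motion": [0,0,0,0,0,-25,0.1,0,0,0,-10,0,-65,0.1,0,0,0.07,-45,-1,-100,0.1,0,0,0.14,-95,-2,-118,0.1,0,0,0.213,-150,-3,-118,0.1]
}}

```text
clock: 19.45
tool_pos: [0.5738, 0.1233, 0.3017]
eef_rot: [[0.132, 0.991, 0.003], [0.991, -0.132, 0.001], [0.001, 0.003, -1.0]]
force: [0.5, 0.1, -1.3]
finger_gap: 0.019
gripper_force: 30.1
```

```bash
python3 - <<'E'
from h import *
s=sensors.read_state();E=s['eef_rot'];print(s['clock'],s['tool_pos'],E[:,0],s['force'],s['finger_gap'])
print(E.T@(np.array([.5833,-.0188,.2995])-s['tool_pos'])*1000)
E
```

```text
19.45 [0.5738 0.1233 0.3017] [0.1318 0.9913 0.0012] [ 0.4565  0.0675 -1.3441] 0.018973301548369192
[-139.5995   28.1177    2.0834]
```

{"name": "jog_arm", "arguments": {
  "motion": [0,0,0,-45,9,0,0.1,0,0,0,-95,19,0,0.1,0,0,0,-130,26,0,0.1,0,0,0,-140,28,15,0.1,0,0,0,-140,28,45,0.1]
}}

```text
clock: 20.08
tool_pos: [0.5832, -0.0188, 0.2546]
eef_rot: [[0.132, 0.991, 0.002], [0.991, -0.132, 0.0], [0.0, 0.002, -1.0]]
force: [-0.0, -0.1, -1.4]
finger_gap: 0.019
gripper_force: 30.1
```

{"name": "jog_arm", "arguments": {
  "motion": [0,0,0,0,0,20,0.1,0,0,0,0,0,35,0.1,0,0,0,0,0,45,0.1,0,0,0,0,0,52,0.1,0,0,0,0,0,54,0.1]
}}

```text
clock: 20.7
tool_pos: [0.583, -0.0182, 0.2005]
eef_rot: [[0.131, 0.991, 0.0], [0.991, -0.131, 0.0], [0.0, 0.0, -1.0]]
force: [-0.7, -0.3, -2.1]
finger_gap: 0.0195
gripper_force: 30.0
```

{"name": "jog_arm", "arguments": {
  "motion": [0,0,0,0,0,2,0.1,0,0,0,0,0,3.5,0.1,0,0,0,0,0,4,0.1,0,0,0,0,0,4,0.1]
}}

```text
clock: 21.2
tool_pos: [0.583, -0.0183, 0.1968]
eef_rot: [[0.131, 0.991, 0.0], [0.991, -0.131, -0.0], [0.0, 0.0, -1.0]]
force: [-0.1, -0.8, -0.6]
finger_gap: 0.019
gripper_force: 30.0
```

{"name": "jog_arm", "arguments": {
  "motion": [0,0,0,0,0,0.5,0.1,0,0,0,0,0,1,0.1,0,0,0,0,0,1.5,0.1,0,0,0,0,0,1.5,0.1]
}}

```text
clock: 21.7
tool_pos: [0.5829, -0.0183, 0.1954]
eef_rot: [[0.131, 0.991, 0.0], [0.991, -0.131, 0.0], [0.0, 0.0, -1.0]]
force: [-1.6, 0.2, 3.9]
finger_gap: 0.0193
gripper_force: 30.5
```

{"name": "jog_arm", "arguments": {
  "motion": [0,0,0,0,0,0,0.2,0,0,0,0,0,0,0.4,0,0,0,0,0,0,0.4,0,0,0,0,0,-20,0.4,0,0,0,0,0,-60,0.4]
}}

```text
clock: 22.32
tool_pos: [0.5824, -0.0183, 0.2555]
eef_rot: [[0.131, 0.991, -0.003], [0.991, -0.131, 0.0], [-0.0, -0.003, -1.0]]
force: [0.8, 0.2, -0.6]
finger_gap: 0.0341
gripper_force: 0.0
```

{"name": "jog_arm", "arguments": {
  "motion": [0,0,0.15,0,0,-40,0.2,0,0,0.33,0,-35,-80,0,0,0,0.51,0,-85,-100,0,0,0,0.69,0,-140,-110,0,0,0,0.87,0,-195,-110,0]
}}

```text
clock: 22.95
tool_pos: [0.3881, 0.0073, 0.367]
eef_rot: [[0.845, 0.534, 0.003], [0.534, -0.845, 0.0], [0.003, 0.002, -1.0]]
force: [0.0, 0.9, 0.4]
finger_gap: 0.0002
gripper_force: 0.0
```

```bash
cat > i.py <<'E'
from h import *
P={n:shot(n) for n in('wrist','scene')}
s=sensors.read_state();print(s['clock'],s['tool_pos'],s['eef_rot'],s['qpos'],s['finger_gap'])
w=P['wrist'];im=np.hstack([cv2.resize(w['image'],(400,250)),cv2.resize(P['scene']['image'][140:265,260:460],(400,250))]);cv2.imwrite('pics/in.png',im)
for t in('drawer_handle','rod_electrode'):
    for n in P: print(t,n,[(np.round(a['xy'],1).tolist(),round(a['p'],2)) for a in finder.pinpoint(t,P[n])[:2]])
E
python3 i.py
```

```text
23.05 [0.3845 0.0075 0.3656] [[ 0.8443  0.5358 -0.0028]
 [ 0.5358 -0.8443  0.0001]
 [-0.0023 -0.0016 -1.    ]] [0.0154 0.0174 2.1528 0.0002 0.9741 1.0207] -0.0002989459565320799
drawer_handle wrist [([363.9, 125.7], 0.58)]
drawer_handle scene [([350.8, 209.7], 0.87), ([361.5, 180.6], 0.55)]
rod_electrode wrist [([429.8, 46.0], 0.69)]
rod_electrode scene []
```

View pics/in.png

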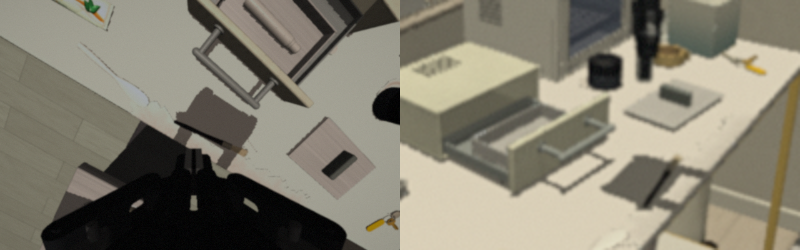

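The rod lies flat in the basket (wrist pane, (270,25)) and the cover is still flat on the table. Next I push the drawer shut at the bar, fingers shut.

{"name": "jog_arm", "arguments": {
  "motion": [0,0,0.15,10,8,15,0,0,0,0.33,20,18,40,0,0,0,0.51,30,26,70,0,0,0,0.66,34,28,105,0,0,0,0.698,34,28,135,0]
}}

```text
clock: 23.88
tool_pos: [0.4351, 0.0017, 0.2288]
eef_rot: [[0.992, -0.13, 0.0], [-0.13, -0.992, -0.0], [0.0, -0.0, -1.0]]
force: [-0.5, 0.2, -0.2]
finger_gap: 0.0001
gripper_force: 0.0
```

{"name": "jog_arm", "arguments": {
  "motion": [0,0,0,0,0,10,0,0,0,0,0,0,17,0,0,0,0,0,0,17,0,0,0,0,5,0,17,0,0,0,0,12,0,17,0]
}}

```text
clock: 24.5
tool_pos: [0.446, 0.0004, 0.2139]
eef_rot: [[0.992, -0.128, 0.002], [-0.128, -0.992, 0.0], [0.002, -0.0, -1.0]]
force: [0.9, -0.6, 1.1]
finger_gap: 0.0002
gripper_force: 0.0
```

{"name": "jog_arm", "arguments": {
  "motion": [0,0,0,5,0,0,0,0,0,0,10,0,0,0,0,0,0,18,0,0,0,0,0,0,28,0,0,0,0,0,0,40,0,0,0]
}}

```text
clock: 25.12
tool_pos: [0.4855, -0.0049, 0.2131]
eef_rot: [[0.992, -0.128, -0.0], [-0.128, -0.992, -0.0], [-0.0, 0.0, -1.0]]
force: [-1.5, -0.5, 0.8]
finger_gap: 0.0002
gripper_force: 1.3
```

{"name": "jog_arm", "arguments": {
  "motion": [0,0,0,15,0,0,0,0,0,0,32,0,0,0,0,0,0,50,0,0,0,0,0,0,68,0,0,0,0,0,0,84,0,0,0]
}}

```text
clock: 25.75
tool_pos: [0.5695, -0.0158, 0.2131]
eef_rot: [[0.992, -0.128, 0.0], [-0.128, -0.992, -0.0], [0.0, 0.0, -1.0]]
force: [-3.7, -1.0, 2.0]
finger_gap: -0.0003
gripper_force: 1.4
```

{"name": "jog_arm", "arguments": {
  "motion": [0,0,0,8,0,0,0,0,0,0,14,0,0,0,0,0,0,19,0,0,0,0,0,0,23,0,0,0,0,0,0,25,0,0,0]
}}

```text
clock: 26.38
tool_pos: [0.5931, -0.0186, 0.2132]
eef_rot: [[0.992, -0.128, -0.0], [-0.128, -0.992, 0.0], [-0.0, -0.0, -1.0]]
force: [-2.1, -0.7, 1.4]
finger_gap: 0.0001
gripper_force: 1.1
```

{"name": "jog_arm", "arguments": {
  "motion": [0,0,0,1.5,0,0,0,0,0,0,3,0,0,0,0,0,0,4.5,0,0,0,0,0,0,5,0,0,0]
}}

```text
clock: 26.88
tool_pos: [0.5978, -0.0193, 0.2131]
eef_rot: [[0.992, -0.128, -0.001], [-0.128, -0.992, 0.0], [-0.001, 0.0, -1.0]]
force: [-4.0, -0.2, 2.6]
finger_gap: -0.0001
gripper_force: 2.0
```

Force is still only friction level, so not quite home yet.

{"name": "jog_arm", "arguments": {
  "motion": [0,0,0,1,0,0,0,0,0,0,2,0,0,0,0,0,0,3,0,0,0,0,0,0,4,0,0,0,0,0,0,4,0,0,0]
}}

```text
clock: 27.5
tool_pos: [0.5992, -0.0194, 0.2128]
eef_rot: [[0.992, -0.128, -0.008], [-0.128, -0.992, 0.001], [-0.008, 0.0, -1.0]]
force: [-16.8, 2.8, 13.8]
finger_gap: -0.0002
gripper_force: 8.3
```

{"name": "jog_arm", "arguments": {
  "motion": [0,0,0,-10,0,0,0,0,0,0,-40,0,0,0,0,0,0,-75,0,-40,0,0,0,0,-100,0,-90,0,0,0,0,-110,0,-140,0]
}}

```text
clock: 28.12
tool_pos: [0.4916, -0.0056, 0.3545]
eef_rot: [[0.992, -0.128, 0.001], [-0.128, -0.992, 0.0], [0.001, -0.0, -1.0]]
force: [1.6, 0.3, -0.4]
finger_gap: -0.0002
gripper_force: 0.0
```

```bash
cat > j.py <<'E'
from h import *
P={n:shot(n) for n in('wrist','scene')}
s=sensors.read_state();print(s['clock'],s['tool_pos'],s['force'])
w=P['wrist'];im=np.hstack([cv2.resize(w['image'],(400,250)),cv2.resize(P['scene']['image'][140:265,260:460],(400,250))]);cv2.imwrite('pics/end.png',im)
a=finder.pinpoint('drawer_handle',w)
if a: print(a[0]['xy'],onz(w,a[0]['xy'],.062))
for t,z in(('cream_tube',.015),('dark_jar',.05),('basket_cover',.008)):
  for m in finder.regions_of(t,P['scene'])[:1]: print(t,axis_on(P['scene'],m['region'],z)[0])
E
python3 j.py
```

```text
28.225 [ 0.4938 -0.0056  0.3584] [ 0.8773 -0.4022 -0.3103]
[310.4, 55.4] [[ 0.6134 -0.022   0.062 ]]
cream_tube ((0.44173476099967957, 0.2991073727607727), (0.0378902442753315, 0.13753743469715118), 1.8263814449310303)
dark_jar ((0.5902156233787537, -0.27403756976127625), (0.06175701320171356, 0.1595238745212555), 27.96860122680664)
basket_cover ((0.46263793110847473, -0.30490249395370483), (0.17642579972743988, 0.11050903052091599), 80.86083984375)
```

View pics/end.png

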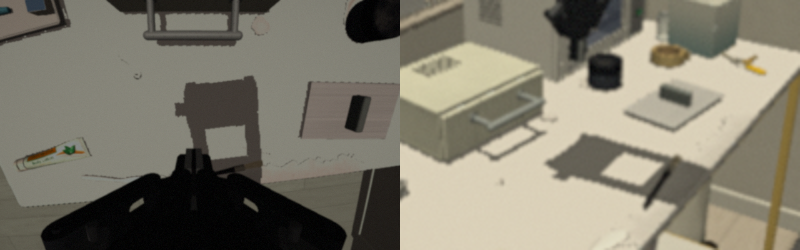

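The drawer is shut: the handle is back at x 0.613, as at the start. The cover lies flat on the table, and the tube and jar haven't moved.

```bash
python3 -c "
from workcell import order
print(order.hand_in())"
```

```text
the job is handed in; nothing more can be done
None
```

The job is done and handed in at about 28 s: the rod electrode lies flat in the basket, the drawer is pushed fully home, the cover sits right way up on bare worktable, and the tube and jar were not touched.

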